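# Show a chamber slide to the inspection camera

## Task

Pick the chamber slide with the orange label end out of the instrument tray and hold it up in the air in front of the inspection camera: its glass underside square to the lens, the well block centred on the lens axis with the glass 100 mm from the lens, and the orange end uppermost. Leave the other slides, the dropper bottle and the pipette where they are and do not touch the camera. Finish while still holding the slide steady there; do not put it down or let go.

Things in the scene. Friction and masses are not known exactly. Their poses are not given: they have to be found in the camera images.
- slide_orange_center (a point): Centre, half-way up, of the well block (50 x 25 mm) of the slide to show; the whole slide is 13 mm high, so the glass underside is 6.5 mm below this point. x: along the length to the orange end; y: across the 25 mm width, where it is gripped; z: up out of the lid. Lies glass down on the tray liner, orange end away from the robot, within 35 degrees of straight ahead; 20 g.
- slide_orange_label (a point): Middle of the orange label area (19 mm long, 25 wide, 2 mm high) of the same slide, 36.5 mm from the well block's centre along +x. The glass plate is 75 x 25 mm: it reaches 46.5 mm from the block's centre on the orange side, 28.5 mm on the other.
- lens (a point): Centre of the camera's front glass, 166 mm above the bench, level with the front of its ring light (72 mm wide). z: optical axis out of the lens, always 30 degrees from vertical, up and roughly towards the robot; y: level; x: upslope, up and away from the robot. The slide's z and x are to lie along these z and x, well block centre 106.5 mm out on z (glass at 100).
- tray: Fixed stainless instrument tray with blue liner, 240 (x) x 350 (y) mm, rim 23 mm high, origin on the bench under its centre. The liner, on which the three slides lie, is 4.5 mm above the bench. Slides lie side by side, about 100 mm apart, in any order.
- camera: Fixed inspection camera: black foot 120 x 100 mm (origin on the bench under the tilt pivot, x pointing away from the lens side), aluminium U-bracket, grey cylinder 48 mm wide with black ring light. The lens is 22 mm from the origin along -x and leans that way. Touch no part of it.
- slide_white_center (a point): Centre of the well block of the like slide with a white label end: leave alone.
- slide_green_center (a point): Centre of the well block of the like slide with a green label end: leave alone.
- dropper_center (a point): Centre of an amber dropper bottle with black cap, 34 mm wide, 78 mm tall, standing on the bench: leave alone.
- pipette_center (a point): Centre of the black grip of a micropipette lying on the bench, about 270 mm long along its x axis, 32 mm high: leave alone.

How it is judged (in metres and radians):
On the way:
1. the orange slide is lifted clear of the tray in the gripper (height (world z) of slide_orange_center above 0.05 m and contact force between slide_orange and the fingers above 0.5 N), for 0.2 s.
At the end, for the whole second after the job is handed in: Fingers alone hold the slide still, glass 82-118 mm from the lens and square to it within 11 degrees, well block centre within 15 mm of the lens axis each way, orange end up, length along the upslope axis within 14 degrees; other slides, bottle and pipette within 15 mm of their starts (z of slide_orange_center in the frame of lens between 0.0885 and 0.1245 m and x of slide_orange_center in the frame of lens between -0.015 and 0.015 m and y of slide_orange_center in the frame of lens between -0.015 and 0.015 m and angle between the z axis of slide_orange_center and the z axis of lens, either way round below 0.2 rad and angle between slide_orange_center's own z axis and vertical below 1.2 rad and angle between the x axis of slide_orange_center and the x axis of lens, either way round below 0.25 rad and x of slide_orange_label in the frame of lens above 0.01 m and contact force between slide_orange and the fingers above 0.5 N and contact force between slide_orange and camera below 0.1 N and linear speed of slide_orange below 0.02 m/s and distance of each of slide_white_center, slide_green_center, dropper_center, pipette_center from where it was at the start of the episode below 0.015 m); the arm keeps its last pose, push and grip.
It fails at once if another slide, the dropper bottle or the pipette is moved more than 15 mm (distance of any of slide_white_center, slide_green_center, dropper_center, pipette_center from where it was at the start of the episode above 0.015 m).
It fails at once if the camera is touched with more than 1 N (contact force between camera and anything else above 1 N).
It also fails if it takes over 38 s, if anything falls off the work surface, if the arm or the gripper's body presses on something with over 40 N, if the wrist force passes 120 N, or if a joint passes its speed limit or range.

## Robot

A 6-joint arm with a two-finger parallel gripper is mounted at the origin on the work surface. World frame = base frame: x ahead of the robot, y to its left, z up, the work surface at z = 0. Lengths are in m, angles in degrees, forces in N, time in s.
With the tool pointing down it reaches from about 0.3 to 0.75 m from the base axis. Payload 8.5 kg.
Tool frame: the origin (TCP) lies on the mounting face of the last link; the fingertips stand 173 mm ahead of it and the grasp point (between the pads) lies 155 mm ahead of it (env.tips_ahead is the distance from the TCP to the fingertips, in m); x points along the fingers, z is the direction in which the jaws open and shut, and the axes are right-handed (so a half turn about x gives the same grasp; the last joint's range is limited). The gripper opens to 85 mm and grips with 20 to 120 N. Pads are 22 mm wide; open, the fingers measure 114 mm over their backs; the gripper's body (76 mm by 85 mm) begins 54 mm behind the grasp point. The pads swing forward as they close: fully open they stand 13 mm farther back than shut.
Start: joints at [57.164, 21.807, 74.336, -0, 83.858, -12.336], TCP at [0.193, 0.515, 0.405] pointing down, gripper open.
Joint ranges: [-178.18, 178.18], [-50.72, 133.34], [12.68, 142.11], [-81.47, 261.47], [9.98, 163.14], [-165.26, 165.26]. Speed limits (degrees/s): [136.94, 136.94, 180, 180, 180, 180].

## Interface

Orientations are given as a 3x3 rotation matrix whose columns are the frame's x, y, z axes.
In Python, from rig import env, optics gives the robot as it stands.
- The arm moves only by the shell command python3 -m inch 'ROWS' [FORCE]. ROWS is JSON, a list of rows, each a list of 3 entries, a list of its own where there are three numbers: the closure, from -1 (fully open) to 1 (shut), then the shift along the tool's x, y, z in units of 30 mm (1.0 is 30 mm), then the turn about the tool's x in units of 5 degrees (1.0 is 5 degrees). In form: [[hand, [x, y, z], yaw], ...]. A call has exactly 8 rows; each row shifts and turns the commanded pose from where the row before left it, along the tool's axes as they then stand; what a row does not reach is not made up. A row lasts 1/12 s, in which the tool goes at most 41.7 mm and 7.16 degrees, less where a joint would pass 70% of its speed; a pose out of reach is approached as far as the arm can. A call is refused whole if a number of a shift passes 1 or a number of a turn 1, either way. A call with a gripper value outside its range is refused whole. The fingers move at their own pace and stop on an object; FORCE is the grip in N (left out, the last holds). Time passes only in rows, so rows that do not move let the fingers close, or fill a call up. It gives the time, the measured TCP pose, the force and the opening at its end, in the units of the state.
- env.observe(): the state, without advancing time (a new reading comes with each control period).
- optics.get_image(name): name is "scene" or "top" or "wrist"; returns the picture (480x640x3 uint8, red, green, blue); there is no depth.
- optics.camera_params(name): a dict with "fx", "fy", "cx", "cy" (pixels), "k1" (the pictures are not rectified: a ray, as slopes to the right and down, at radius r is drawn at 1 + k1 r^2 times it, then the intrinsics apply), "xyz" and "rotation" of the camera in the world. Camera axes: x right, y down, z forward; pixel columns grow to the right and rows downward; lengths in m; the calibration is good to about 2 mm. A picture is of the moment at which its call begins: read the wrist's pose just before it. camera_params takes no time and is no camera call; for the wrist camera it gives the pose at the moment of the call.
- env.close_job(): hands the job in, once; it reports no verdict.
The state is a dict: "time_s": time; "q": joint angles; "qvel": joint speeds; "joint_efforts": joint torques, N m; "position": TCP position; "tool_rot": TCP orientation; "ft_force": force on the tool from outside, world axes, zero at the start; "wrist_torque": the same for the moment, N m; "grip_width": finger opening in m.
Only numpy, scipy, OpenCV 4.12 (cv2) and the standard library are available. Lean on these libraries where they do the work, as an engineer would, in place of code of your own. Each camera call takes 0.05 s, during which the arm holds its last target.

## Working session

There is one attempt and no reset: what is moved stays moved. The work goes in short steps, Python scripts to look and compute and a shell command to move; the robot and the scene stay as the last step left them, time stands still between calls to the robot, and variables do not carry over. Pictures are saved under pics/ and viewed, and the job is handed in when it is done.

```bash
ls; mkdir -p pics; python3 - <<'E'
from rig import env, optics
import cv2, numpy as np
print(env.observe())
for n in ["scene","top","wrist"]:
    p=optics.camera_params(n); print(n,p)
    cv2.imwrite(f"pics/{n}0.png",optics.get_image(n)[:,:,::-1])
E
```

```text
pics
{'time_s': 0.0, 'q': array([ 5.71662488e+01,  2.18426292e+01,  7.43871366e+01, -1.72900131e-04,
        8.38583815e+01, -1.23352658e+01]), 'qvel': array([ 0.01723764,  0.04603549, -0.01755191,  0.12953651, -0.04193908,
       -0.05732276]), 'joint_efforts': array([-1.22159800e-03, -4.48474288e+01, -2.31272793e+01, -2.51569481e-04,
        4.94893582e-03, -8.01103312e-06]), 'position': array([0.19257233, 0.51513547, 0.40408219]), 'tool_rot': array([[-8.31637244e-04, -9.36681425e-01,  3.50181689e-01],
       [-1.29431413e-03,  3.50182525e-01,  9.36680588e-01],
       [-9.99998817e-01,  3.25733354e-04, -1.50358483e-03]]), 'ft_force': array([ 0.01771507, -0.25629141, -0.77883552]), 'wrist_torque': array([-0.07744382, -0.04737263, -0.0525056 ]), 'grip_width': 0.08571314843072662}
scene {'fx': 453.6773211107797, 'fy': 453.6773211107797, 'cx': 322.5705184220948, 'cy': 243.0705838900052, 'k1': -0.038732518961859, 'xyz': array([1.1667174 , 0.05691592, 0.68336216]), 'rotation': array([[-0.21075287,  0.65246586, -0.72792275],
       [ 0.97747648,  0.1491063 , -0.14935541],
       [ 0.01108856, -0.74300445, -0.66919462]])}
top {'fx': 531.311039395059, 'fy': 531.311039395059, 'cx': 323.75292005605587, 'cy': 231.7955679307803, 'k1': -0.11541957367306056, 'xyz': array([ 0.28995158, -0.07089591,  1.26497202]), 'rotation': array([[ 0.00433769, -0.97390647,  0.22690829],
       [-0.99998539, -0.00349256,  0.00412587],
       [-0.00322572, -0.22692287, -0.97390739]])}
wrist {'fx': 372.50721867773416, 'fy': 372.50721867773416, 'cx': 320.5908916640106, 'cy': 239.33166955001272, 'k1': 0.013629712455747326, 'xyz': array([0.11956441, 0.54293306, 0.37358585]), 'rotation': array([[ 0.35029417,  0.89187367,  0.28610375],
       [ 0.93663781, -0.33293283, -0.10892813],
       [-0.0018968 ,  0.30613248, -0.95198703]])}
```

View pics/top0.png

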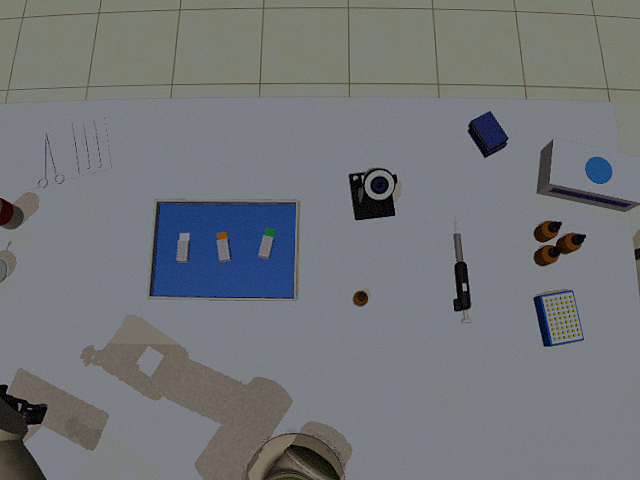

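View pics/scene0.png

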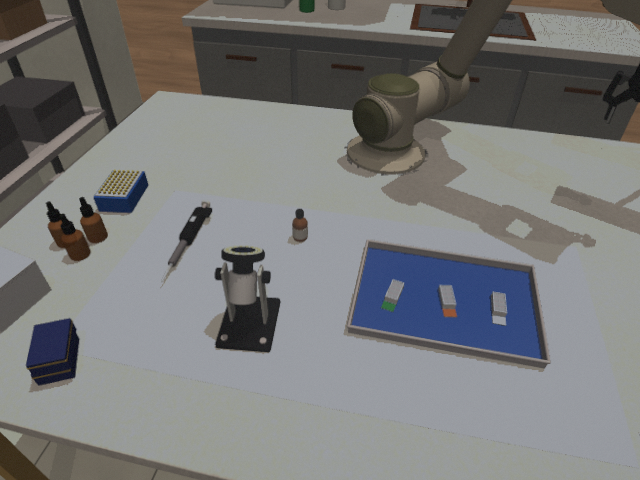

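View pics/wrist0.png

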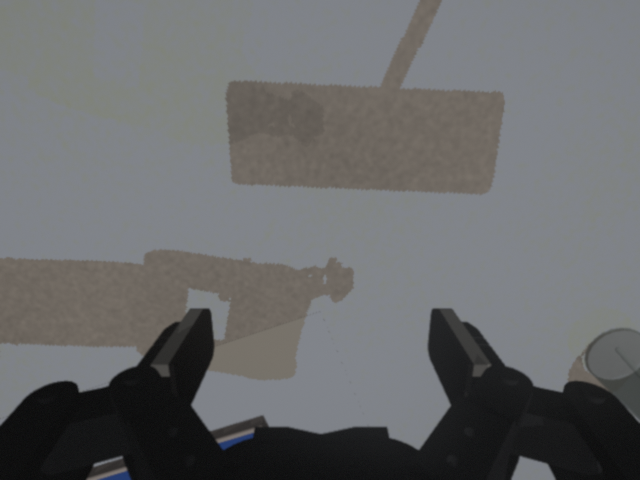

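```bash
cat > h.py <<'E'
from rig import env, optics
import cv2, numpy as np
def ray(n,uv,p=None):
    p=p or optics.camera_params(n)
    d=np.array([(uv[0]-p['cx'])/p['fx'],(uv[1]-p['cy'])/p['fy']])
    u=d.copy()
    for _ in range(20): u=d/(1+p['k1']*(u@u))
    v=p['rotation']@np.array([u[0],u[1],1]); return p['xyz'],v/np.linalg.norm(v)
def onz(n,uv,z,p=None):
    o,v=ray(n,uv,p); return o+v*(z-o[2])/v[2]
def proj(n,X,p=None):
    p=p or optics.camera_params(n)
    c=p['rotation'].T@(np.asarray(X)-p['xyz']); s=c[:2]/c[2]; s=s*(1+p['k1']*(s@s))
    return np.array([p['fx']*s[0]+p['cx'],p['fy']*s[1]+p['cy']])
def tri(obs):
    A=np.zeros((3,3));b=np.zeros(3)
    for o,v in obs:
        M=np.eye(3)-np.outer(v,v);A+=M;b+=M@o
    X=np.linalg.solve(A,b); return X,[np.linalg.norm((np.eye(3)-np.outer(v,v))@(X-o)) for o,v in obs]
E
python3 - <<'E'
import cv2,numpy as np
t=cv2.imread('pics/top0.png');s=cv2.imread('pics/scene0.png')
a=cv2.resize(t[185:315,135:315],None,fx=4.4,fy=4.4,interpolation=cv2.INTER_CUBIC);cv2.imwrite('pics/a.png',a)
a=cv2.resize(t[155:230,335:415],None,fx=8,fy=8,interpolation=cv2.INTER_CUBIC);cv2.imwrite('pics/b.png',a)
a=cv2.resize(s[230:360,200:300],None,fx=4.5,fy=4.5,interpolation=cv2.INTER_CUBIC);cv2.imwrite('pics/c.png',a)
a=cv2.resize(s[230:370,340:560],None,fx=3.6,fy=3.6,interpolation=cv2.INTER_CUBIC);cv2.imwrite('pics/d.png',a)
E
```

```text
(no output)
```

View pics/a.png

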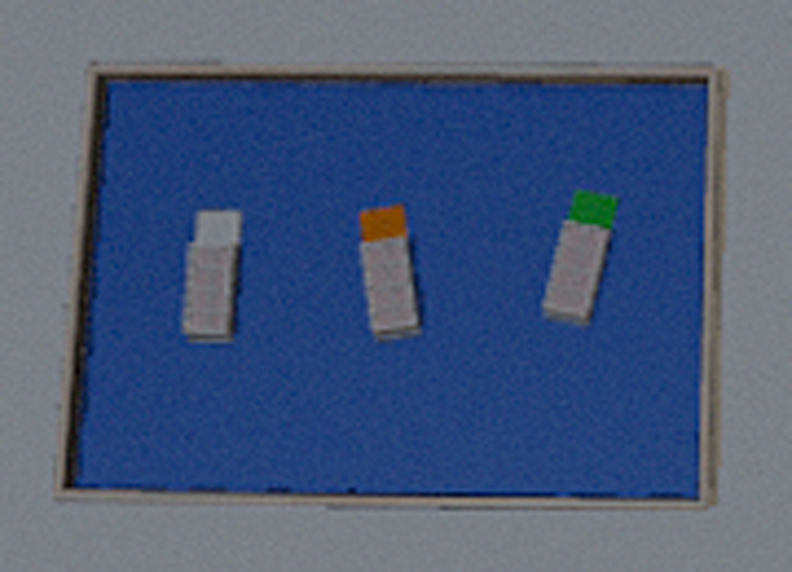

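View pics/b.png

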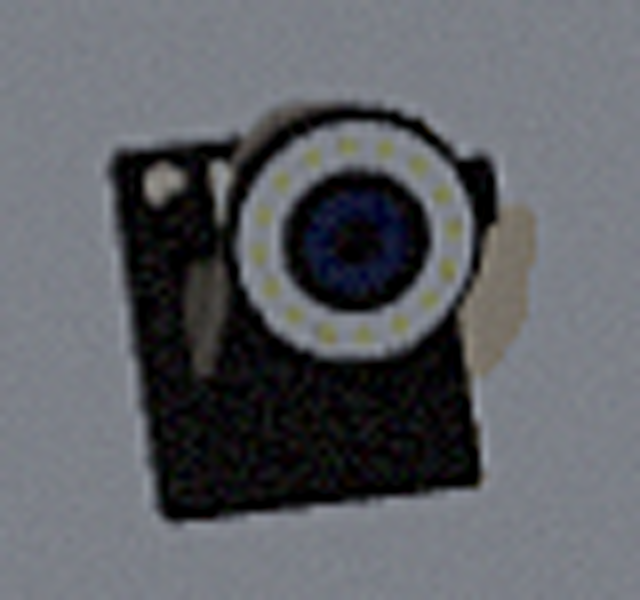

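View pics/c.png

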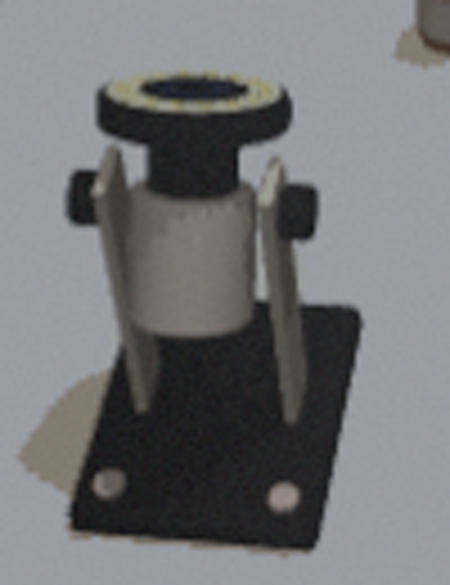

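View pics/d.png

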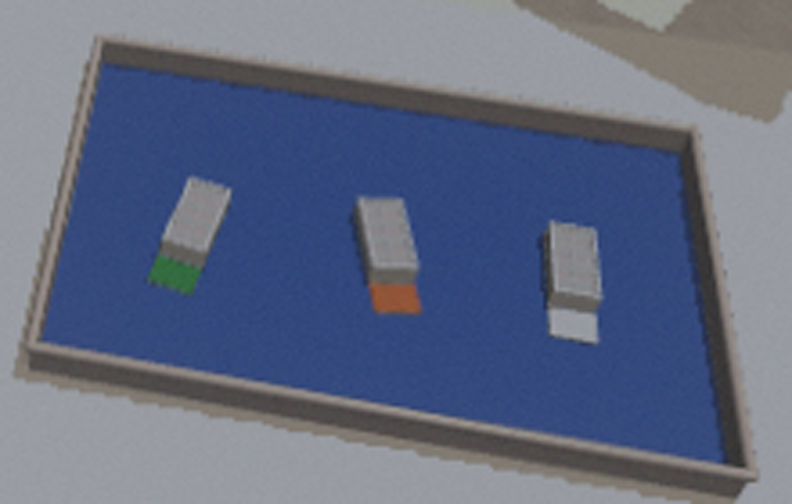

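```bash
python3 - <<'E'
from h import *
t=cv2.imread('pics/top0.png');s=cv2.imread('pics/scene0.png')
def cen(img,lo,hi,roi):
    x0,y0,x1,y1=roi;h=cv2.cvtColor(img,cv2.COLOR_BGR2HSV);m=cv2.inRange(h,lo,hi);k=np.zeros_like(m);k[y0:y1,x0:x1]=m[y0:y1,x0:x1]
    M=cv2.moments(k,True);c=np.array([M['m10'],M['m01']])/M['m00'];print(c,M['m00'],cv2.minAreaRect(cv2.findNonZero(k)));return c,k
ct,_=cen(t,(5,150,80),(20,255,255),(200,220,240,250))
cs,_=cen(s,(3,120,80),(20,255,255),(420,290,480,330))
L1=onz('top',ct,.0065);L2=onz('scene',cs,.0065);print('label',L1,L2)
# block top quad corners in a.png /4.4
B=np.array([[361,240],[407,235],[419,328],[375,335]])/4.4+[135,185]-0.4
Bt=[onz('top',b,.0175) for b in B];print('block',np.mean(Bt,0),np.array(Bt))
D=np.array([[357,198],[403,198],[417,268],[369,271]])/3.6+[340,230]-.4
Bs=[onz('scene',b,.0175) for b in D];print('blockS',np.mean(Bs,0))
# tray rim top outer corners
for c in [(93,65),(724,68),(713,507),(58,502)]: print('rim',onz('top',np.array(c)/4.4+[135,185]-.4,.023))
for c in [(98,37),(697,128),(755,476),(30,345)]: print('rimS',onz('scene',np.array(c)/3.6+[340,230]-.4,.023))
lt=np.array([355,238])/8+[335,155]-.45; ls=np.array([194,90])/4.5+[200,230]-.4
print('lens',onz('top',lt,.166),onz('scene',ls,.166),tri([ray('top',lt),ray('scene',ls)]))
for c in [(115,155),(165,518),(480,485),(490,155)]: print('foot',onz('top',np.array(c)/8+[335,155]-.45,.008))
for c in [(360,312),(313,548),(72,525)]: print('footS',onz('scene',np.array(c)/4.5+[200,230]-.4,.008))
print('drop',onz('top',(361,298),.07),'pip',onz('top',(461,287),.02))
E
```

```text
[221.75409836 235.60655738] 61.0 ((221.51353454589844, 235.58106994628906), (6.247161388397217, 9.699540138244629), 80.53767395019531)
[449.07228916 312.1686747 ] 83.0 ((449.0, 312.5), (7.0, 12.0), 90.0)
label [0.57271943 0.1832743  0.0065    ] [0.57019819 0.18459541 0.0065    ]
block [0.53673991 0.17562982 0.0175    ] [[0.56143513 0.19309599 0.0175    ]
 [0.56435232 0.16774117 0.0175    ]
 [0.51259151 0.15885701 0.0175    ]
 [0.50858068 0.18282512 0.0175    ]]
blockS [0.53495677 0.17796602 0.0175    ]
rim [0.65999584 0.34941252 0.023     ]
rim [ 0.65849477 -0.00534432  0.023     ]
rim [ 0.41590873 -0.00301837  0.023     ]
rim [0.41512498 0.35047697 0.023     ]
rimS [0.41649908 0.00209837 0.023     ]
rimS [0.41764447 0.35456714 0.023     ]
rimS [0.65900091 0.35233851 0.023     ]
rimS [0.65635556 0.00143011 0.023     ]
lens [ 0.65240349 -0.18567357  0.166     ] [ 0.64971757 -0.18548981  0.166     ] (array([ 0.65164008, -0.18505456,  0.16789109]), [np.float64(0.00043581087975907377), np.float64(0.0004358108797589829)])
foot [ 0.73136113 -0.1277623   0.008     ]
foot [ 0.61443274 -0.14220619  0.008     ]
foot [ 0.62526544 -0.23893309  0.008     ]
foot [ 0.7320246  -0.24506556  0.008     ]
footS [ 0.61040779 -0.14135033  0.008     ]
footS [ 0.73139197 -0.1254351   0.008     ]
footS [ 0.74219226 -0.22135472  0.008     ]
drop [ 0.41579347 -0.15026056  0.07      ] pip [ 0.44694389 -0.39123336  0.02      ]
```

```bash
python3 -m inch '[[-0.3,[0,0,0],-0.8],[-0.3,[0,0,0],-0.8],[-0.3,[0,0,0],-0.8],[-0.3,[0,0,0],-0.8],[-0.3,[0,0,0],-0.8],[-0.3,[0,0,0],-0.8],[-0.3,[0,0,0],-0.8],[-0.3,[0,0,0],-0.7]]' 30
cat >> h.py <<'E'
def rel(T,zang=None):
    o=env.observe();R=o['tool_rot'];d=R.T@(np.array(T)-o['position'])
    print('t',round(o['time_s'],2),'pos',o['position'].round(4),'zang',np.degrees(np.arctan2(R[1,2],R[0,2])).round(2),'tilt',np.degrees(np.arccos(-R[2,0])).round(2),'shift units',(d/.03).round(3),'w',round(o['grip_width'],4),'F',o['ft_force'].round(1))
E
python3 -c "
from h import *
g=np.array([.536,.177])-.012*np.array([np.cos(np.radians(11)),np.sin(np.radians(11))])
rel([*g,.30])"
```

```text
time_s: 0.82
position: [0.1926, 0.5151, 0.4044]
tool_rot: [[-0.0, -0.981, -0.194], [-0.001, -0.194, 0.981], [-1.0, 0.0, -0.0]]
ft_force: [1.2, -0.4, 0.1]
grip_width: 0.0557
t 0.82 pos [0.1926 0.5151 0.4044] zang 101.2 tilt 0.04 shift units [  3.485  -8.641 -13.277] w 0.0557 F [ 1.2 -0.4  0.1]
```

```bash
python3 -m inch '[[-0.3,[0,-0.54,-0.83],0],[-0.3,[0,-0.54,-0.83],0],[-0.3,[0,-0.54,-0.83],0],[-0.3,[0,-0.54,-0.83],0],[-0.3,[0,-0.54,-0.83],0],[-0.3,[0,-0.54,-0.83],0],[-0.3,[0,-0.54,-0.83],0],[-0.3,[0,-0.54,-0.83],0]]' >/dev/null
python3 -m inch '[[-0.3,[0,-0.54,-0.83],0],[-0.3,[0,-0.54,-0.83],0],[-0.3,[0,-0.54,-0.83],0],[-0.3,[0.5,-0.54,-0.83],0],[-0.3,[0.6,-0.54,-0.83],0],[-0.3,[0.6,-0.54,-0.83],0],[-0.3,[0.6,-0.54,-0.83],0],[-0.3,[0.6,-0.54,-0.83],0]]' >/dev/null
python3 -c "
from h import *
g=np.array([.536,.177])-.012*np.array([np.cos(np.radians(11)),np.sin(np.radians(11))])
rel([*g,.22])
import pickle
p=optics.camera_params('wrist');im=optics.get_image('wrist');cv2.imwrite('pics/w1.png',im[:,:,::-1]);pickle.dump(p,open('w1.pkl','wb'))
print(p['xyz'],p['rotation'])
"
```

```text
t 2.15 pos [0.5238 0.1723 0.3167] zang 101.0 tilt 0.02 shift units [ 3.223 -0.029  0.077] w 0.0556 F [0.4 1.  0.2]
[0.44727605 0.15759196 0.28611972] [[-1.90603687e-01  9.34609605e-01  3.00291726e-01]
 [ 9.81667027e-01  1.81556436e-01  5.80267954e-02]
 [-2.87495112e-04  3.05846607e-01 -9.52080758e-01]]
```

View pics/w1.png

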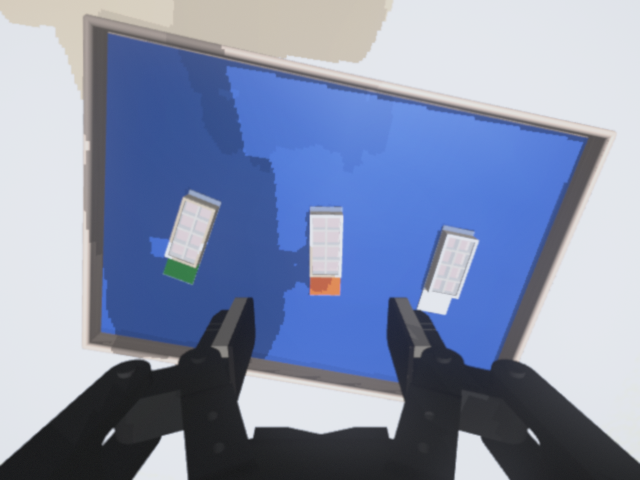

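```bash
python3 -c "
from h import *
import pickle
p=pickle.load(open('w1.pkl','rb'))
B=[onz('wrist',c,.0175,p) for c in [(310,214),(342.5,214),(340.5,276),(310,277)]]
B=np.array(B);print(B, B.mean(0)); f=(B[2]+B[3]-B[0]-B[1]);print(np.degrees(np.arctan2(f[1],f[0])),np.linalg.norm(f)/2)
L=onz('wrist',(325,286.5),.0065,p);print(L)
for c in [(83,14),(614,133)]: print(onz('wrist',c,.023,p))
"
```

```text
[[0.51413867 0.16249934 0.0175    ]
 [0.50954661 0.18614451 0.0175    ]
 [0.55859667 0.19498712 0.0175    ]
 [0.56398112 0.17172859 0.0175    ]] [0.53656577 0.17883989 0.0175    ]
10.356098568249779 0.05026509295684703
[0.57473964 0.18594927 0.0065    ]
[0.41506314 0.00217895 0.023     ]
[0.41871878 0.35331422 0.023     ]
```

```bash
python3 -c "
from h import *
rel([.5247,.1758,.1785])"
```

```text
t 2.2 pos [0.5265 0.169  0.3131] zang 100.81 tilt 0.24 shift units [ 4.487 -0.     0.241] w 0.0554 F [ 1.5 -4.6 -2.9]
```

```bash
python3 -m inch '[[-0.3,[0.5,0,0.12],0],[-0.3,[0.5,0,0.12],0],[-0.3,[0.5,0,0],0],[-0.3,[0.5,0,0],0],[-0.3,[0.4,0,0],0],[-0.3,[0.4,0,0],0],[-0.3,[0.2,0,0],0],[-0.3,[0,0,0],0]]' >/dev/null
python3 -c "
from h import *
rel([.5247,.1758,.1785])"
```

```text
t 2.87 pos [0.5214 0.1806 0.2265] zang 101.0 tilt 0.15 shift units [ 1.601 -0.081 -0.18 ] w 0.0556 F [-0.4  0.5  0.6]
```

```bash
python3 -m inch '[[-0.3,[0.3,-0.08,-0.18],0],[-0.3,[0.3,0,0],0],[-0.3,[0.3,0,0],0],[-0.3,[0.2,0,0],0],[-0.3,[0.2,0,0],0],[-0.3,[0.1,0,0],0],[-0.3,[0,0,0],0],[-0.3,[0,0,0],0]]' >/dev/null
python3 -c "
from h import *
rel([.5247,.1758,.1785])
cv2.imwrite('pics/w2.png',optics.get_image('wrist')[:,:,::-1])"
```

```text
t 3.53 pos [0.5251 0.1758 0.1857] zang 101.0 tilt 0.0 shift units [0.241 0.014 0.003] w 0.0556 F [ 0.3 -0.   0.3]
```

View pics/w2.png

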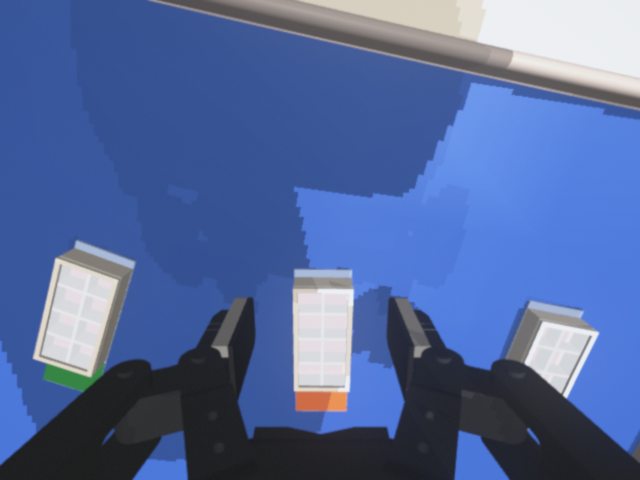

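```bash
python3 -m inch '[[-0.3,[0.12,0.0,0],0],[-0.3,[0.1,0,0],0],[0.2,[0,0,0],0],[0.4,[0,0,0],0],[0.8,[0,0,0],0],[1,[0,0,0],0],[1,[0,0,0],0],[1,[0,0,0],0]]' 25 
python3 -m inch '[[1,[0,0,0],0],[1,[0,0,0],0],[1,[-0.2,0,0],0],[1,[-0.4,0,0],0],[1,[-0.6,0,0],0],[1,[-0.6,0,0],0],[1,[-0.2,0,0],0],[1,[0,0,0],0]]'
python3 -c "
from h import *
rel([.5247,.1758,.1785])
cv2.imwrite('pics/w3.png',optics.get_image('wrist')[:,:,::-1]);s=optics.get_image('scene')[:,:,::-1];cv2.imwrite('pics/s3.png',cv2.resize(s[130:350,340:560],None,fx=2.7,fy=2.7))"
```

```text
time_s: 4.25
position: [0.5251, 0.1758, 0.1792]
tool_rot: [[0.0, -0.982, -0.191], [0.0, -0.191, 0.982], [-1.0, -0.0, -0.0]]
ft_force: [0.0, 0.2, -0.2]
grip_width: 0.0237
time_s: 4.92
position: [0.5252, 0.1758, 0.2406]
tool_rot: [[0.003, -0.982, -0.191], [0.0, -0.191, 0.982], [-1.0, -0.003, -0.0]]
ft_force: [0.5, -0.4, -0.9]
grip_width: 0.0236
t 4.92 pos [0.5252 0.1758 0.2406] zang 101.0 tilt 0.18 shift units [2.07  0.024 0.004] w 0.0236 F [ 0.5 -0.4 -0.9]
```

View pics/w3.png

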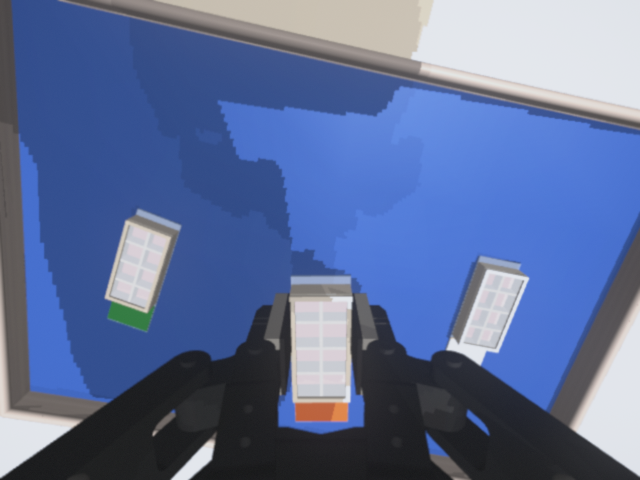

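View pics/s3.png

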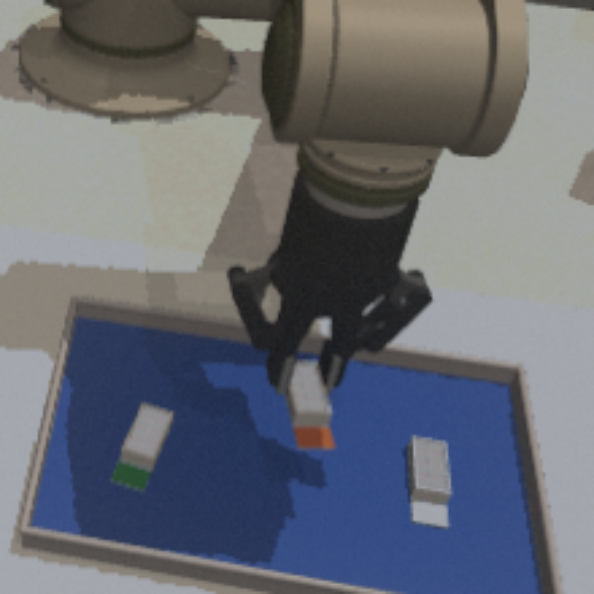

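```bash
python3 -m inch '[[1,[0,0.55,0],0.28],[1,[0,0.55,0],0.28],[1,[0,0.55,0],0.28],[1,[0,0.55,0],0.28],[1,[0,0.55,0],0.28],[1,[0,0.55,0],0.28],[1,[0,0.55,0],0.28],[1,[0,0.55,0],0.26]]' >/dev/null
python3 -m inch '[[1,[0,0,0],0],[1,[0,0,0],0],[1,[0,0,0],0],[1,[0,0,0],0],[1,[0,0,0],0],[1,[0,0,0],0],[1,[0,0,0],0],[1,[0,0,0],0]]' >/dev/null
python3 -c "
from h import *
rel([.3895,.175,.183])
import pickle
p=optics.camera_params('wrist');im=optics.get_image('wrist');cv2.imwrite('pics/w4.png',im[:,:,::-1]);pickle.dump(p,open('w4.pkl','wb'))
"
```

```text
t 6.35 pos [0.3942 0.1617 0.2391] zang 89.9 tilt 0.0 shift units [1.869 0.156 0.442] w 0.024 F [ 1.  -0.1 -1.1]
```

View pics/w4.png

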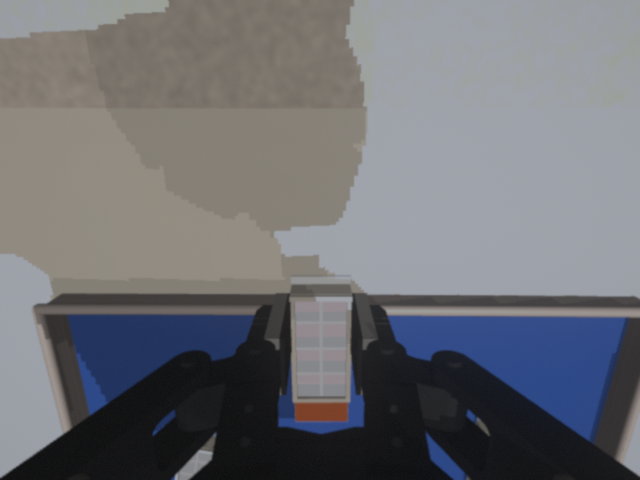

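```bash
python3 -c "
from h import *
import pickle
p=pickle.load(open('w4.pkl','rb'));im=cv2.imread('pics/w4.png')
print(im[288:320,200].sum(1))
for c in [(200,305.5),(450,305.5),(200,315)]: print(onz('wrist',c,.023,p))
print(onz('wrist',(200,294.5),.0,p))
"
```

```text
[377 378 377 376 374 342 243 192 189 188 184 187 190 189 190 186 197 227
 255 279 294 307 316 316 309 289 249 211 193 188 192 189]
[0.41421591 0.0951402  0.023     ]
[0.41442718 0.23352361 0.023     ]
[0.4201199 0.0945538 0.023    ]
[0.41882885 0.08757752 0.        ]
```

```bash
python3 -m inch '[[1,[0,0.15,0.2],0],[1,[0.2,0,0.24],0],[1,[0.3,0,0],0],[1,[0.4,0,0],0],[1,[0.3,0,0],0],[1,[0.1,0,0],0],[1,[0,0,0],0],[1,[0,0,0],0]]' 20
python3 -m inch '[[1,[0.05,0,0],0],[1,[0.05,0,0],0],[1,[0.05,0,0],0],[1,[0.05,0,0],0],[1,[0.05,0,0],0],[1,[0.05,0,0],0],[1,[0,0,0],0],[1,[0,0,0],0]]' 20
python3 -c "
from h import *
rel([.3895,.175,.183])
cv2.imwrite('pics/w5.png',optics.get_image('wrist')[:,:,::-1]);s=optics.get_image('scene')[:,:,::-1];cv2.imwrite('pics/s5.png',cv2.resize(s[130:350,340:560],None,fx=2.7,fy=2.7))"
```

```text
time_s: 7.07
position: [0.3895, 0.1753, 0.2002]
tool_rot: [[-0.0, -1.0, 0.001], [0.0, 0.001, 1.0], [-1.0, 0.0, 0.0]]
ft_force: [-0.9, -0.8, 0.1]
grip_width: 0.024
time_s: 7.73
position: [0.3893, 0.175, 0.1914]
tool_rot: [[-0.0, -1.0, 0.002], [0.0, 0.002, 1.0], [-1.0, 0.0, 0.0]]
ft_force: [-2.8, 0.5, 7.4]
grip_width: 0.024
t 7.73 pos [0.3893 0.175  0.1914] zang 89.9 tilt 0.01 shift units [ 0.281 -0.006 -0.001] w 0.024 F [-2.8  0.5  7.4]
```

View pics/w5.png

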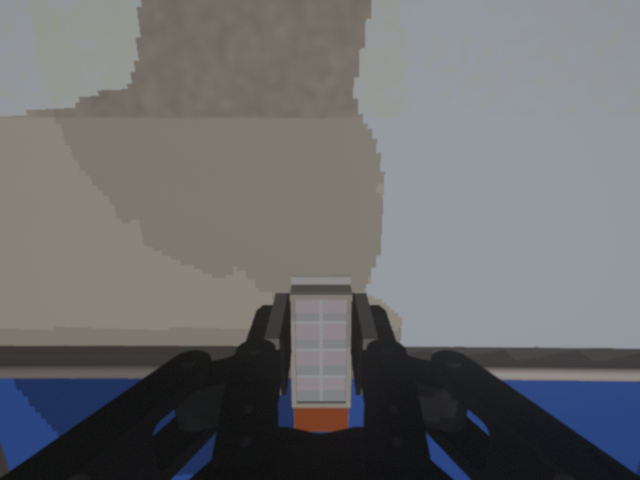

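View pics/s5.png

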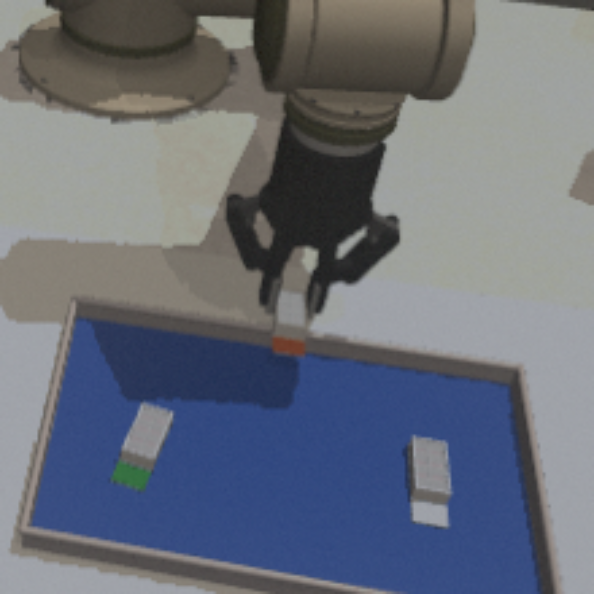

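```bash
python3 -m inch '[[1,[0.05,0,0],0],[1,[0.05,0,0],0],[1,[0.05,0,0],0],[1,[0.05,0,0],0],[1,[0.05,0,0],0],[1,[0,0,0],0],[1,[0,0,0],0],[1,[0,0,0],0]]' 20
python3 -c "
from h import *
rel([.3895,.175,.183])
cv2.imwrite('pics/w6.png',optics.get_image('wrist')[:,:,::-1]);s=optics.get_image('scene')[:,:,::-1];cv2.imwrite('pics/s6.png',cv2.resize(s[200:290,420:480],None,fx=6,fy=6))"
```

```text
time_s: 8.5
position: [0.3893, 0.175, 0.184]
tool_rot: [[0.0, -1.0, 0.002], [0.0, 0.002, 1.0], [-1.0, -0.0, 0.0]]
ft_force: [-2.3, 1.3, 7.1]
grip_width: 0.0239
t 8.5 pos [0.3893 0.175  0.184 ] zang 89.9 tilt 0.01 shift units [ 0.032 -0.006 -0.   ] w 0.0239 F [-2.3  1.3  7.1]
```

View pics/w6.png

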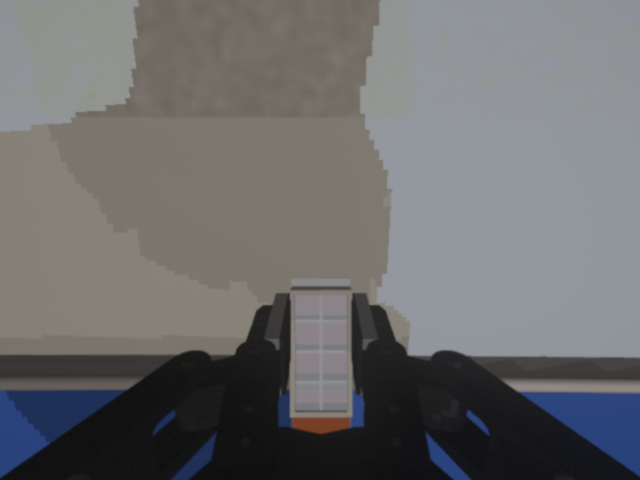

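View pics/s6.png

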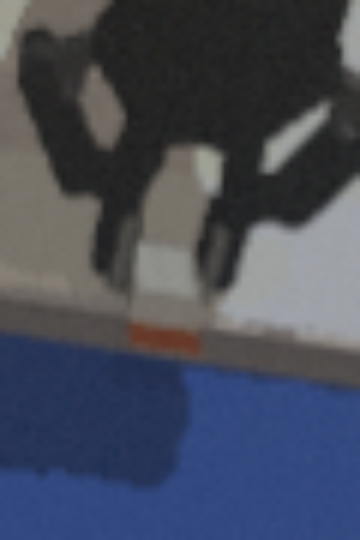

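```bash
cat > tilt.py <<'E'
from h import *
o=env.observe();T=o['position'];p=optics.camera_params('wrist')
R=o['tool_rot'];f=-R[:,1];u=-R[:,0]
def rows(th,xg=-12,hz=-.168):
    piv=T+R[:,0]*-hz
    c,s=np.cos(th),np.sin(th)
    out=[]
    for X,Z in [(-28.5,-5.5),(-25,6.5),(25,6.5),(46.5,-4.5)]:
        a=(X-xg)/1000;b=Z/1000
        out.append(proj('wrist',piv+f*(a*c-b*s)+u*(a*s+b*c),p)[1].round(1))
    return out
for d in range(0,41,5): print(d,rows(np.radians(d)))
E
python3 tilt.py; python3 -c "
import cv2
for n in (4,5,6):
  im=cv2.imread(f'pics/w{n}.png'); print(n,[(r,int(v)) for r,v in zip(range(270,305,1),im[270:305,305:312].mean((1,2)))],[(r,int(v)) for r,v in zip(range(390,436),im[390:436,305:312].mean((1,2)))])"
```

```text
0 [np.float64(274.9), np.float64(295.5), np.float64(401.5), np.float64(422.1)]
5 [np.float64(274.7), np.float64(293.0), np.float64(405.6), np.float64(431.0)]
10 [np.float64(274.9), np.float64(290.7), np.float64(409.2), np.float64(439.6)]
15 [np.float64(275.4), np.float64(288.6), np.float64(412.3), np.float64(448.0)]
20 [np.float64(276.2), np.float64(286.8), np.float64(414.7), np.float64(455.8)]
25 [np.float64(277.2), np.float64(285.2), np.float64(416.4), np.float64(463.1)]
30 [np.float64(278.5), np.float64(284.0), np.float64(417.4), np.float64(469.8)]
35 [np.float64(280.1), np.float64(283.0), np.float64(417.6), np.float64(475.6)]
40 [np.float64(281.9), np.float64(282.2), np.float64(416.8), np.float64(480.5)]
4 [(270, 127), (271, 127), (272, 127), (273, 126), (274, 123), (275, 118), (276, 125), (277, 142), (278, 147), (279, 147), (280, 147), (281, 147), (282, 146), (283, 138), (284, 117), (285, 97), (286, 91), (287, 90), (288, 88), (289, 85), (290, 82), (291, 80), (292, 81), (293, 85), (294, 90), (295, 87), (296, 93), (297, 111), (298, 121), (299, 123), (300, 125), (301, 132), (302, 1
[... 1734 characters left out ...]
(291, 118), (292, 122), (293, 123), (294, 124), (295, 130), (296, 133), (297, 135), (298, 135), (299, 135), (300, 135), (301, 134), (302, 134), (303, 134), (304, 135)] [(390, 132), (391, 132), (392, 132), (393, 132), (394, 132), (395, 132), (396, 132), (397, 132), (398, 132), (399, 132), (400, 133), (401, 132), (402, 128), (403, 123), (404, 121), (405, 121), (406, 121), (407, 121), (408, 120), (409, 115), (410, 97), (411, 89), (412, 110), (413, 124), (414, 127), (415, 127), (416, 122), (417, 104), (418, 82), (419, 74), (420, 73), (421, 73), (422, 73), (423, 73), (424, 73), (425, 73), (426, 72), (427, 73), (428, 72), (429, 71), (430, 64), (431, 48), (432, 33), (433, 25), (434, 24), (435, 23)]
```

```bash
python3 -c "
import cv2,numpy as np
a=[cv2.resize(cv2.imread(f'pics/w{n}.png')[268:438,270:374],None,fx=3.4,fy=3.4,interpolation=cv2.INTER_CUBIC) for n in (4,6)]
cv2.imwrite('pics/cmp.png',np.hstack(a))
for n in (4,6):
  im=cv2.imread(f'pics/w{n}.png').astype(int).mean(2)
  for r in ((305,390) if n==4 else (300,405)): print(n,r,im[r,284:300].astype(int),im[r,342:360].astype(int))"
```

```text
4 305 [ 61  52  41  37  37  49  80 112 122 119 119 134 141 143 143 143] [142 143 142 142 142 144 157 161 152 112  67  44  40  45  56  69  72  73]
4 390 [ 32  36  43  59  62  63  64  79 110 128 132 133 130 125 131 134] [135 134 131 125 129 133 132 128 111  94  88  87  81  61  42  36  35  39]
6 300 [ 58  56  49  40  37  51  84 112 121 119 117 129 135 135 134 135] [135 134 135 134 128 117 119 122 115  91  57  42  41  48  57  61  60  60]
6 405 [ 57  58  57  58  60  82 118 128 127 127 123 114 118 120 121 121] [122 120 120 121 120 117 123 127 127 123 104  87  81  81  80  80  81  81]
```

View pics/cmp.png

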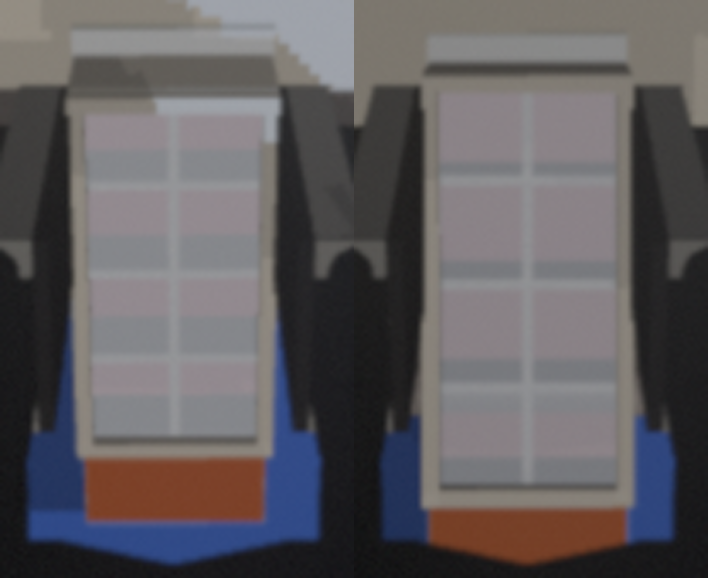

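```bash
python3 -c "
from h import *
o=env.observe();T=o['position'];p=optics.camera_params('wrist');R=o['tool_rot'];f=-R[:,1];u=-R[:,0]
def pt(row,d):
    oo,v=ray('wrist',(321,row),p); fw=p['rotation'][:,2]
    X=oo+v*d/(v@fw)-T; return np.array([X@f,X@u])*1e3
for n,a in (('flat',((296.8,63.2),(402.3,57.4))),('now',((290,60.9),(417.4,62.4)))):
    P=[pt(r,p['fx']*.025/w) for r,w in a];d=P[1]-P[0];print(n,P,np.linalg.norm(d),np.degrees(np.arctan2(d[1],d[0])))
"
```

```text
flat [array([ -11.23682157, -163.91891319]), array([  39.08346736, -163.37249206])] 50.32325559728486 0.6221425814334175
now [array([ -11.37068712, -169.80786187]), array([  35.41263702, -150.89711264])] 50.46083485521712 22.009537419263374
```

```bash
python3 -m inch '[[1,[-0.15,0,0],0],[1,[-0.1,-0.1,0],0],[1,[0,-0.1,0],0],[1,[0.08,0,0],0],[1,[0.08,0,0],0],[1,[0.07,0,0],0],[1,[0.02,0,0],0],[1,[0,0,0],0]]' 20
cat > ang.py <<'E'
from h import *
import sys
o=env.observe();T=o['position'];p=optics.camera_params('wrist');R=o['tool_rot'];f=-R[:,1];u=-R[:,0]
n=sys.argv[1];im=optics.get_image('wrist')[:,:,::-1];cv2.imwrite(f'pics/{n}.png',im)
c=cv2.resize(im[268:438,270:374],None,fx=4,fy=4,interpolation=cv2.INTER_CUBIC)
cv2.imwrite(f'pics/{n}c.png',c)
rel(T)
E
cat > ang2.py <<'E'
# args: row/width pairs in crop pixels (x4): lowrow lowL lowR highrow highL highR
from h import *
import sys
a=[float(x) for x in sys.argv[1:]]
o=env.observe();T=o['position'];p=optics.camera_params('wrist');R=o['tool_rot'];f=-R[:,1];u=-R[:,0];s=R[:,2]
def pt(row,l,r):
    d=p['fx']*.025/((r-l)/4)
    oo,v=ray('wrist',(270+(l+r)/8-.4,268+row/4-.4),p); fw=p['rotation'][:,2]
    X=oo+v*d/(v@fw)-T; return np.array([X@f,X@u,X@s])*1e3
P=[pt(*a[:3]),pt(*a[3:])];d=P[1]-P[0];print(P,np.linalg.norm(d),'tilt',np.degrees(np.arctan2(d[1],d[0])))
th=np.arctan2(d[1],d[0]);m=(P[0]+P[1])/2;m[:2]-=6.5*np.array([-np.sin(th),np.cos(th)]);print('block centre rel TCP (fwd,up,z)',m)
E
python3 ang.py w7
```

```text
time_s: 9.27
position: [0.3958, 0.1749, 0.1839]
tool_rot: [[0.001, -1.0, 0.002], [0.0, 0.002, 1.0], [-1.0, -0.001, 0.0]]
ft_force: [-1.5, -0.3, 11.1]
grip_width: 0.0241
t 9.32 pos [0.3958 0.1749 0.1839] zang 89.9 tilt 0.08 shift units [ 0.001  0.    -0.   ] w 0.0239 F [-1.4 -1.8 10.3]
```

View pics/w7c.png

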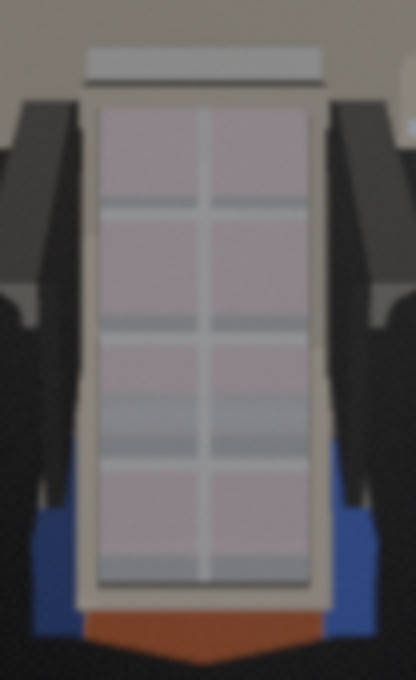

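```bash
python3 ang2.py 85 80 329 610 75 334
```

```text
[array([ -13.27275574, -166.95115575,    0.28254498]), array([  32.26333652, -146.23890387,    0.2841719 ])] 50.0253243754912 tilt 24.458581565588492
block centre rel TCP (fwd,up,z) [  12.18652006 -162.51172507    0.28335844]
```

```bash
python3 -m inch '[[1,[-0.15,0,0],0],[1,[0,0.14,0],0],[1,[0.08,0,0],0],[1,[0.05,0,0],0],[1,[0.04,0,0],0],[1,[0.04,0,0],0],[1,[0.02,0,0],0],[1,[0,0,0],0]]' 20
python3 ang.py w8
```

```text
time_s: 9.98
position: [0.3913, 0.175, 0.1814]
tool_rot: [[0.0, -1.0, 0.002], [-0.0, 0.002, 1.0], [-1.0, -0.0, -0.0]]
ft_force: [-2.4, -0.9, 8.7]
grip_width: 0.0238
t 10.03 pos [0.3913 0.175  0.1814] zang 89.91 tilt 0.0 shift units [ 0.001 -0.     0.   ] w 0.0239 F [-2.6 -1.7  8.6]
```

View pics/w8c.png

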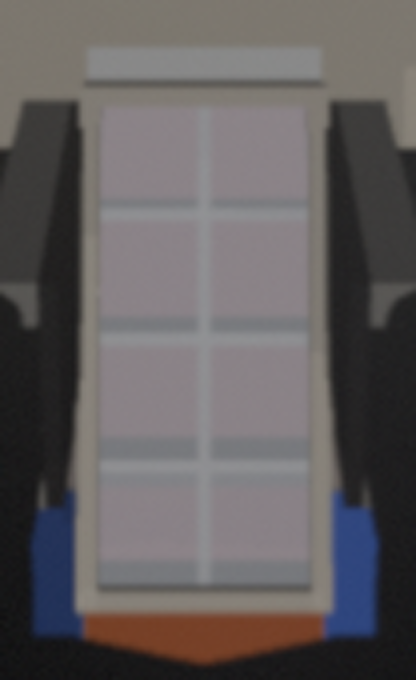

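```bash
python3 -m inch '[[1,[0.03,-0.05,0],0],[1,[0.03,-0.05,0],0],[1,[0.01,-0.05,0],0],[1,[0,-0.05,0],0],[1,[0,-0.05,0],0],[1,[0,-0.05,0],0],[1,[0,0,0],0],[1,[0,0,0],0]]' 20
python3 ang.py w9
```

```text
time_s: 10.7
position: [0.3968, 0.1749, 0.1783]
tool_rot: [[-0.013, -1.0, 0.001], [-0.001, 0.001, 1.0], [-1.0, 0.013, -0.001]]
ft_force: [-17.2, 0.9, 12.1]
grip_width: 0.024
t 10.75 pos [0.3968 0.1749 0.1783] zang 89.93 tilt 0.73 shift units [ 0. -0. -0.] w 0.024 F [-17.6   0.5  12.5]
```

View pics/w9c.png

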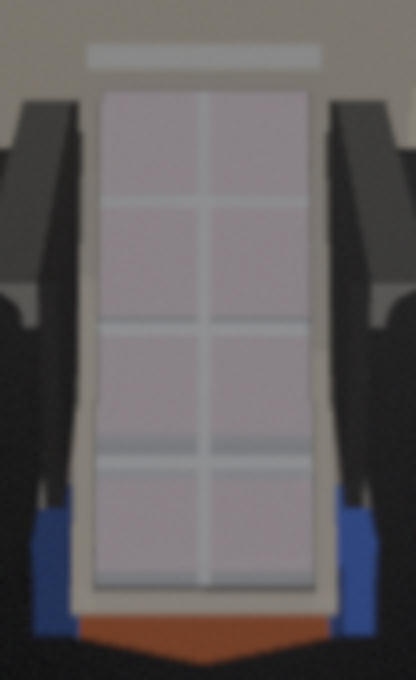

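```bash
python3 ang2.py 70 79 329 614 70 338
```

```text
[array([ -14.93762587, -166.848915  ,    0.22458781]), array([  28.93272113, -142.22622833,    0.23069039])] 50.307892843784735 tilt 29.303770303052854
block centre rel TCP (fwd,up,z) [  10.17890657 -160.2058126     0.2276391 ]
```

```bash
python3 -m inch '[[1,[-0.05,0.2,0],0],[1,[-0.2,0.1,0],0],[1,[-0.6,0,0],0],[1,[-0.9,0,0],0],[1,[-0.9,0,0],0],[1,[-0.9,0,0],0],[1,[-0.9,0,0],0],[1,[-0.9,0,0],0]]' 40
python3 -m inch '[[1,[-0.9,0,0],-0.2],[1,[-0.9,0,0],-0.2],[1,[-0.8,0,0],-0.2],[1,[-0.8,0,0],-0.2],[1,[-0.5,0,0],-0.2],[1,[-0.2,0,0],-0.2],[1,[0,0,0],-0.2],[1,[0,0,0],0]]' 40
python3 ang.py w10; python3 -c "
from h import *
rel([.588,-.193,.418])"
```

```text
time_s: 11.42
position: [0.3911, 0.1749, 0.3415]
tool_rot: [[0.001, -1.0, 0.002], [0.0, 0.002, 1.0], [-1.0, -0.001, 0.0]]
ft_force: [0.1, -0.6, -0.1]
grip_width: 0.0238
time_s: 12.08
position: [0.3912, 0.1749, 0.462]
tool_rot: [[-0.001, -0.993, -0.121], [-0.0, -0.121, 0.993], [-1.0, 0.001, -0.0]]
ft_force: [-0.2, -0.2, -0.4]
grip_width: 0.0235
t 12.13 pos [0.3913 0.1749 0.4616] zang 96.9 tilt 0.1 shift units [-0.013  0.002  0.001] w 0.0241 F [-0.4 -0.2 -1. ]
t 12.13 pos [0.3913 0.1749 0.4616] zang 96.9 tilt 0.1 shift units [  1.444  -5.039 -12.962] w 0.0241 F [-0.4 -0.2 -1. ]
```

View pics/w10c.png

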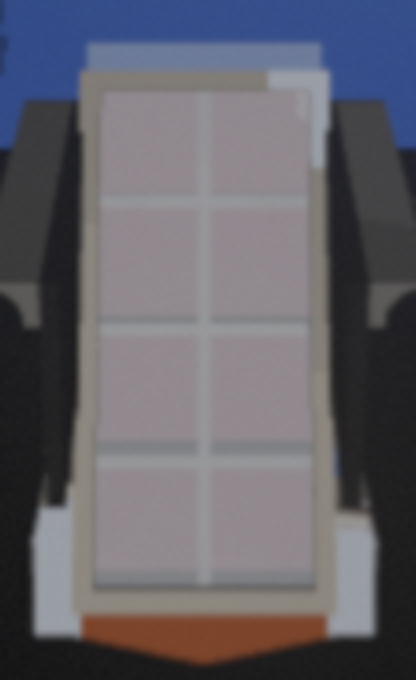

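```bash
python3 -m inch '[[1,[0,-0.3,-0.6],0],[1,[0,-0.3,-0.8],0],[1,[0,-0.3,-0.8],0],[1,[0,-0.3,-0.8],0],[1,[0,-0.3,-0.8],0],[1,[0,-0.3,-0.8],0],[1,[0,-0.3,-0.8],0],[1,[0,-0.3,-0.8],0]]' >/dev/null
python3 -m inch '[[1,[0,-0.32,-0.8],0],[1,[0,-0.32,-0.8],0],[1,[0,-0.32,-0.8],0],[1,[0,-0.32,-0.8],0],[1,[0,-0.32,-0.8],0],[1,[0,-0.32,-0.8],0],[1,[0,-0.32,-0.8],0],[1,[0,-0.3,-0.8],0]]' >/dev/null
python3 -m inch '[[1,[0,0,-0.2],0],[1,[0,0,-0.1],0],[1,[0,0,0],0],[1,[0.3,0,0],0],[1,[0.4,0,0],0],[1,[0.2,0,0],0],[1,[0,0,0],0],[1,[0,0,0],0]]' >/dev/null
python3 -c "
from h import *
rel([.588,-.193,.418])
for n in ('scene','top'): cv2.imwrite(f'pics/{n}11.png',optics.get_image(n)[:,:,::-1])
s=cv2.imread('pics/scene11.png');cv2.imwrite('pics/s11c.png',cv2.resize(s[150:360,160:340],None,fx=2.8,fy=2.8,interpolation=cv2.INTER_CUBIC))
s=cv2.imread('pics/top11.png');cv2.imwrite('pics/t11c.png',cv2.resize(s[150:310,330:480],None,fx=3.6,fy=3.6,interpolation=cv2.INTER_CUBIC))
"
```

```text
t 14.13 pos [ 0.5849 -0.1908  0.4356] zang 96.94 tilt 0.03 shift units [ 0.587 -0.095 -0.086] w 0.0236 F [ 0.1 -0.3  1.2]
```

View pics/s11c.png

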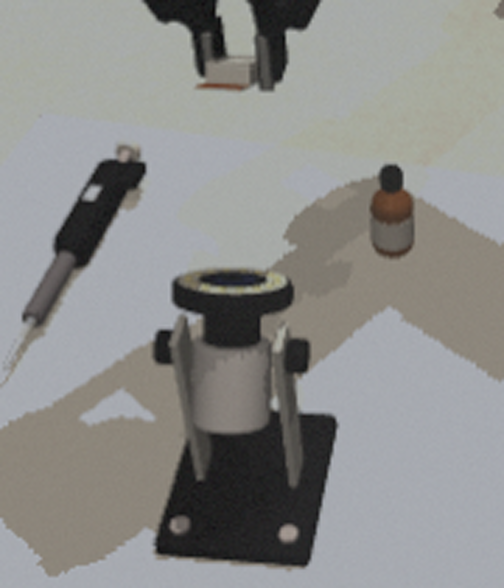

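View pics/t11c.png

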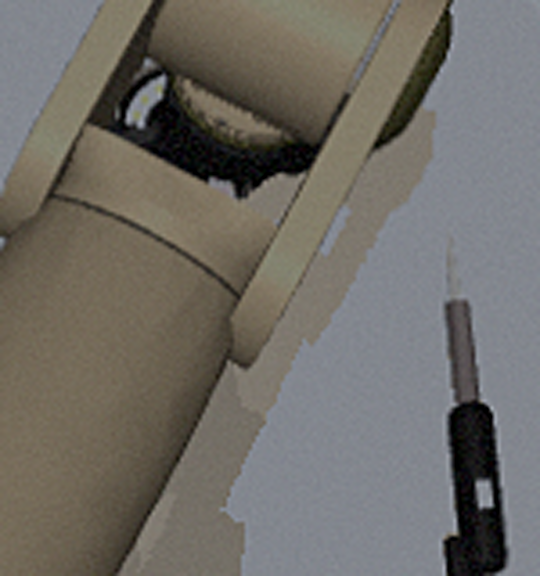

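```bash
python3 -m inch '[[1,[0.1,-0.05,-0.04],0],[1,[0.15,-0.05,-0.04],0],[1,[0.15,0,0],0],[1,[0.15,0,0],0],[1,[0.04,0,0],0],[1,[0,0,0],0],[1,[0,0,0],0],[1,[0,0,0],0]]' 40
python3 -m inch '[[1,[0,0,0],0],[1,[0,0,0],0],[1,[0,0,0],0],[1,[0,0,0],0],[1,[0,0,0],0],[1,[0,0,0],0],[1,[0,0,0],0],[1,[0,0,0],0]]' >/dev/null
python3 ang.py w12; python3 -c "
from h import *
s=optics.get_image('scene')[:,:,::-1];cv2.imwrite('pics/scene12.png',s);cv2.imwrite('pics/s12c.png',cv2.resize(s[160:270,200:290],None,fx=5,fy=5,interpolation=cv2.INTER_CUBIC))"
```

```text
time_s: 14.9
position: [0.5882, -0.1934, 0.4182]
tool_rot: [[0.0, -0.993, -0.12], [-0.0, -0.12, 0.993], [-1.0, -0.0, -0.0]]
ft_force: [-0.2, 0.7, -0.6]
grip_width: 0.024
t 15.62 pos [ 0.5882 -0.1935  0.4179] zang 96.9 tilt 0.0 shift units [-0. -0. -0.] w 0.0239 F [-0.1  0.4  0.3]
```

View pics/w12.png

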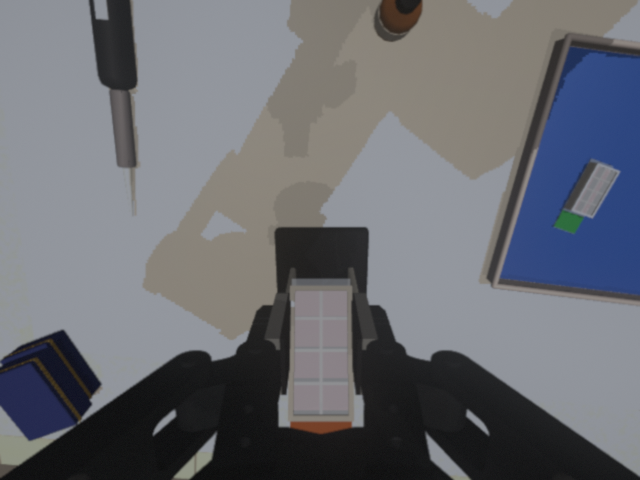

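View pics/w12c.png

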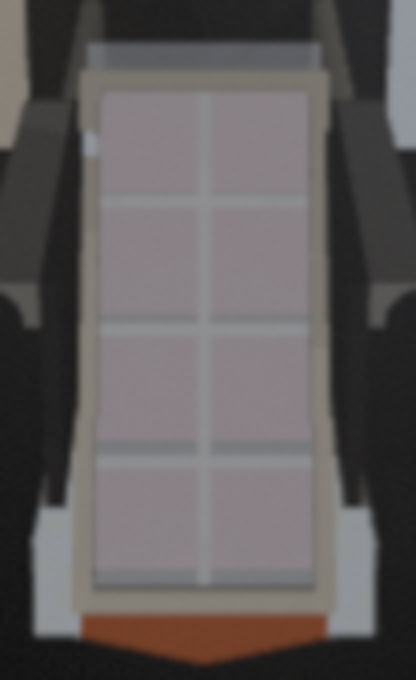

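View pics/s12c.png

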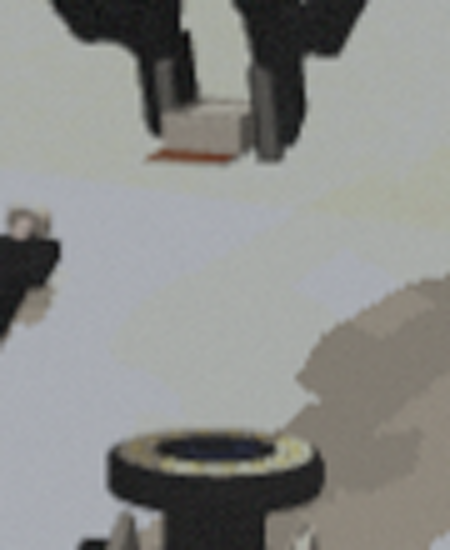

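```bash
python3 ang2.py 70 79 330 614 72 335; cat > pred.py <<'E'
from h import *
import sys
th=np.radians(float(sys.argv[1]));m=np.array([float(x) for x in sys.argv[2:5]])/1e3
o=env.observe();T=o['position'];R=o['tool_rot'];f=-R[:,1];u=-R[:,0];s=R[:,2]
C=T+f*m[0]+u*m[1]+s*m[2];X=f*np.cos(th)+u*np.sin(th);Z=-f*np.sin(th)+u*np.cos(th);Y=s
h=np.radians(7.2);L=np.array([.651,-.1855,.166]);lx=np.array([np.cos(h)*np.cos(np.pi/6),np.sin(h)*np.cos(np.pi/6),.5]);lz=np.array([-np.cos(h)*.5,-np.sin(h)*.5,np.cos(np.pi/6)]);ly=np.cross(lz,lx)
d=C-L;print('C',C.round(4),'in lens mm',[round(1e3*d@a,1) for a in (lx,ly,lz)],'zang',np.degrees(np.arccos(Z@lz)).round(1),'xang',np.degrees(np.arccos(X@lx)).round(1))
for a in [(25,12.5,6.5),(25,-12.5,6.5),(25,-12.5,-4.5),(25,12.5,-4.5),(46.5,12.5,-4.5),(46.5,-12.5,-4.5)]:
    q=proj('scene',C+(X*a[0]+Y*a[1]+Z*a[2])/1e3);print(a,((q+.4-[200,160])*5).round(0))
E
python3 pred.py 28 10.2 -160.2 .2; python3 pred.py 22 10.2 -160.2 .2|tail -6;python3 pred.py 35 10.2 -160.2 .2|tail -6
```

```text
[array([ -15.17564316, -166.31915468,    0.21280289]), array([ 3.09792473e+01, -1.44362796e+02,  1.18032208e-01])] 51.111295991812334 tilt 25.440916064335486
block centre rel TCP (fwd,up,z) [  10.69407281 -161.21066226    0.16541755]
C [ 0.5983 -0.192   0.2577] in lens mm [np.float64(-0.1), np.float64(0.1), np.float64(106.0)] zang 2.0 xang 2.0
(25, 12.5, 6.5) [240. 126.]
(25, -12.5, 6.5) [162. 121.]
(25, -12.5, -4.5) [162. 156.]
(25, 12.5, -4.5) [240. 161.]
(46.5, 12.5, -4.5) [223. 170.]
(46.5, -12.5, -4.5) [143. 165.]
(25, 12.5, 6.5) [240. 135.]
(25, -12.5, 6.5) [161. 130.]
(25, -12.5, -4.5) [162. 164.]
(25, 12.5, -4.5) [240. 169.]
(46.5, 12.5, -4.5) [223. 186.]
(46.5, -12.5, -4.5) [143. 181.]
(25, 12.5, 6.5) [241. 116.]
(25, -12.5, 6.5) [163. 112.]
(25, -12.5, -4.5) [161. 147.]
(25, 12.5, -4.5) [239. 152.]
(46.5, 12.5, -4.5) [223. 152.]
(46.5, -12.5, -4.5) [143. 147.]
```

```bash
python3 -c "
import cv2,numpy as np
s=cv2.imread('pics/scene12.png');cv2.imwrite('pics/s12d.png',cv2.resize(s[175:200,222:258],None,fx=20,fy=20,interpolation=cv2.INTER_CUBIC))
h=cv2.cvtColor(s,cv2.COLOR_BGR2HSV);k=cv2.inRange(h,(0,90,60),(15,255,255));k[:175]=0;k[200:]=0;k[:,:222]=0;k[:,258:]=0
ys,xs=np.nonzero(k);print([(x,ys[xs==x].min(),ys[xs==x].max()) for x in sorted(set(xs))])"
```

```text
[(np.int64(232), np.int64(190), np.int64(190)), (np.int64(233), np.int64(190), np.int64(191)), (np.int64(234), np.int64(190), np.int64(191)), (np.int64(235), np.int64(190), np.int64(191)), (np.int64(236), np.int64(190), np.int64(191)), (np.int64(237), np.int64(190), np.int64(191)), (np.int64(238), np.int64(191), np.int64(191)), (np.int64(239), np.int64(191), np.int64(191)), (np.int64(240), np.int64(191), np.int64(191)), (np.int64(241), np.int64(191), np.int64(191)), (np.int64(242), np.int64(191), np.int64(191)), (np.int64(243), np.int64(191), np.int64(191)), (np.int64(244), np.int64(191), np.int64(191)), (np.int64(245), np.int64(191), np.int64(191))]
```

View pics/s12d.png

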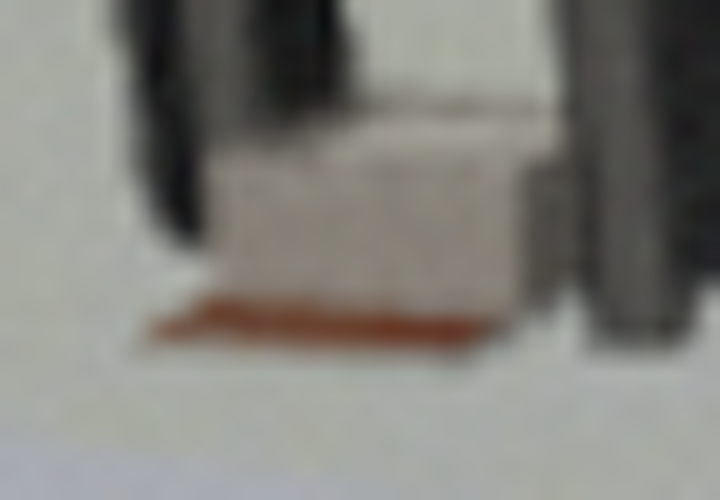

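```bash
python3 -c "
from h import *
o=env.observe();print(np.abs(o['qvel']).max(),o['grip_width'],o['ft_force'].round(1));env.close_job()"
```

```text
0.059459954122255486 0.02370513600285425 [-0.2  0.1  0.1]
the job is handed in; nothing more can be done
```

I handed the job in with the orange slide held steady in front of the inspection camera, orange end up, at about 15.7 s of the 38 s allowed. No verdict is reported, so what follows rests on my own measurements.

**What I did**
- I gripped the orange slide across its width, about 12 mm behind the well-block centre, and lifted it clear of the tray.
- The moves cannot tilt the tool. I reached the tilt by pressing the orange end down on the tray's near rim at 20 N grip, in four presses, so the slide turned in the fingers.
- I then raised the grip to 40 N and carried the slide over the lens.

**Last checks**

| Check | Result | Limit |
|---|---|---|
| Well-block centre, off the lens axis | within about 0.5 mm each way | 15 mm |
| Well-block centre, out along the lens axis | about 106 mm | 88.5–124.5 mm |
| Heading | about 97° for the jaw axis, against about 97.2° measured for the camera (0.3° off) | 14° |
| Slide tilt, scene view | about 28–29° | target 30°, within 11° |
| Slide tilt, last wrist-view reading | 25.4° | target 30°, within 11° |

**Where the checks disagreed**
- The two tilt readings differ by about 3°. Both are within tolerance.
- The scene view puts the slide about 2 mm higher than I calculated, which is about the size of the calibration error.
- The lens position from the top and scene cameras differs by about 3 mm. I used the average.

**Other objects**
- The gripper came near none of the other slides, the bottle, the pipette or the camera. In the last views the green slide, bottle, pipette and camera looked undisturbed.
- I did not re-measure any of their positions, and I did not look at the white slide again after the lift.
- During the last press the wrist force reached about 21 N, mostly sideways. That could mean a finger brushed the tray rim, but it is well under the limits.

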